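Shut and lock the stock case

TASK

Push the hinged panel of the stock case fully shut with the fingertips, then set the fingertips in the slot of each of the two quarter-turn fasteners and turn it clockwise to its stop, so that both lock the panel. Grasp or lift nothing, leave the things around the case where they are, and finish with the hand clear of everything.

Things in the scene. Friction and masses are not known exactly. Their poses are not given: they have to be found in the camera images.
- case: Grey steel stock case, open box 220 (x) x 300 (y) x 85 mm high, fixed to the worktop. Origin: centre of its underside, on the worktop; z up; front = its -x side. On it a bare aluminium panel 220 x 300 x 8 mm, hinged at the top rear edge (line along y at x = 0.11, z = 0.085 in this frame). Shut, the panel's upper face is at z = 0.093. Two slotted fasteners stand on its front half.
- panel (a joint): Panel hinge: 0 = fully shut (hard stop), grows as the front edge rises; starts at 0.2 to 0.55 rad. Stiff: it stays where left and goes down under 2 to 6 N, 0.16 m from the hinge. If a fastener is turned far before the panel is shut, its cam blade lands on the keeper lip of the case and keeps the panel open; turned after, the blade locks under the lip.
- panel_press (a point): Point on the panel's upper face on its middle line, 160 mm from the hinge, 60 mm from the front edge, between the two collars (74 mm of bare panel between them): a good place to push. Moves with the panel; shut, it lies at x = -0.05, y = 0, z = 0.093 in the frame of the case.
- fastener_left (a joint): Left (+y) quarter-turn fastener: a slotted steel disc, 83 mm across, recessed in a collar. 0 = open, slot parallel to the y axis of the case; grows as it is turned clockwise seen from above; 1.571 = locked, hard stop, slot pointing at the front edge and the white mark on the collar. Starts at 0 to 0.5, stays where left, turns with 0.06 N m. A finger has play in the slot and must turn up to 0.3 rad further than the disc.
- fastener_left_slot (a point): Centre of the left fastener, at its slot's mouth; y along the slot, z out of the panel. Slot: right across the disc, 26 mm wide, 83 mm long, 12.5 mm deep, ended by the collar (fixed to the panel, 96 mm outside, 86 mm inside, flush with the disc, 14 mm above the panel). Panel shut: at x = -0.056, y = +0.085, z = 0.1075 in the frame of the case.
- fastener_right (a joint): Right (-y) quarter-turn fastener: a slotted steel disc, 83 mm across, recessed in a collar. 0 = open, slot parallel to the y axis of the case; grows as it is turned clockwise seen from above; 1.571 = locked, hard stop, slot pointing at the front edge and the white mark on the collar. Starts at 0 to 0.5, stays where left, turns with 0.06 N m. A finger has play in the slot and must turn up to 0.3 rad further than the disc.
- fastener_right_slot (a point): Centre of the right fastener, at its slot's mouth; y along the slot, z out of the panel. Slot: right across the disc, 26 mm wide, 83 mm long, 12.5 mm deep, ended by the collar (fixed to the panel, 96 mm outside, 86 mm inside, flush with the disc, 14 mm above the panel). Panel shut: at x = -0.056, y = -0.085, z = 0.1075 in the frame of the case.
- padlock: Loose brass padlock lying flat, 60x42x14 mm, left of the case; leave it. Origin: centre of its underside.
- weight: Loose brass check weight, 22 mm across, 32 mm high, right of the case; leave it. Origin: centre of its underside.
- stamp: Loose wooden rubber stamp standing upright, 29x48x73 mm, right of the case; leave it. Origin: centre of its underside.
- loupe: Loose folding loupe, 28x60x19 mm, left of the case; leave it. Origin: centre of its underside.
- stapler: Loose red stapler, 32x136x43 mm, far left; leave it. Origin: centre of its underside.

How it is judged:
On the way, in this order (a step that is already met when the one before it is completed fails the run):
1. the panel is fully shut while both fasteners are still open (value of joint panel below 0.025 rad and value of joint each of fastener_left, fastener_right below 1 rad), for 0.1 s.
2. both fasteners are turned to their stops (value of joint each of fastener_left, fastener_right above 1.4 rad), for 0.1 s.
At the end, for the whole second after the job is handed in: The panel is shut (within 0.025 rad, about 5 mm at its front edge) and both fasteners are turned clockwise to within 10 degrees of their stops (all of step 2 and value of joint panel below 0.025 rad); the robot touches nothing.
It fails at once if the padlock is lifted or shifted by more than 25 mm (distance of padlock from where it was at the start of the episode above 0.025 m).
It fails at once if the weight is lifted or shifted by more than 25 mm (distance of weight from where it was at the start of the episode above 0.025 m).
It fails at once if the stamp is lifted or shifted by more than 25 mm (distance of stamp from where it was at the start of the episode above 0.025 m).
It fails at once if the loupe is lifted or shifted by more than 25 mm (distance of loupe from where it was at the start of the episode above 0.025 m).
It fails at once if the stapler is lifted or shifted by more than 25 mm (distance of stapler from where it was at the start of the episode above 0.025 m).
It also fails if it takes over 54 s, if anything falls off the work surface, if the arm or the gripper's body presses on something with over 40 N, if the wrist force passes 120 N, or if a joint passes its speed limit or range.

ROBOT

A 6-joint arm with a two-finger parallel gripper is mounted at the origin on a cart in front of the work surface, level with it; the furniture and walls round the work are solid. World frame = base frame: x ahead of the robot, y to its left, z up, the work surface at z = 0. Lengths are in m, angles in rad, forces in N, time in s.
With the tool pointing down it reaches from about 0.25 to 0.775 m from the base axis. Payload 4 kg.
Tool frame: the origin (TCP) lies on the centre line of the jaws, within the pads' length; the fingertips stand 25 mm ahead of it and the grasp point (between the pads) lies 6 mm ahead of it; x points along the fingers, y is the direction in which the jaws open and shut, and the axes are right-handed (so a half turn about x gives the same grasp; the last joint's range is limited). The gripper opens to 94 mm and grips with 3 to 60 N. Pads are 16 mm wide; open, the fingers measure 119 mm over their backs; the gripper's body (75 mm by 177 mm) begins 78 mm behind the grasp point.
Start: joints at [1.24, 0.087, 1.371, -0, 1.684, -0.103], TCP at [0.124, 0.536, 0.231] pointing down, gripper open.
Joint ranges: [-3.1, 3.1], [-0.76, 2.03], [0.27, 2.55], [-1.08, 4.22], [0.17, 2.65], [-2.57, 2.57]. Speed limits (rad/s): [2.79, 2.79, 3.14, 3.14, 3.14, 3.14].

INTERFACE

Orientations are given as a unit quaternion [x, y, z, w].
In Python, from rig import state, get_image, camera_info, sign_off, trace gives the robot as it stands.
- The arm moves only by the shell command python3 -m crank 'ROWS' [FORCE]. ROWS is a JSON object of lists of equal length, an entry for each row: "dp": the shift along the tool's x, y, z in cm, a list of three; "twist": the turn, a rotation vector about the tool's x, y, z in degrees, a list of three; "hand": the finger opening in cm, from 0 to 9.4. A call has 1 to 20 rows; each row shifts and turns the commanded pose from where the row before left it, along the tool's axes as they then stand; what a row does not reach is not made up. A row lasts 1/12 s, in which the tool goes at most 41.7 mm and 7.16 degrees, less where a joint would pass 70% of its speed; a pose out of reach is approached as far as the arm can. A call with a gripper value outside its range is refused whole. The fingers move at their own pace and stop on an object; FORCE is the grip in N (left out, the last holds). Time passes only in rows, so rows that do not move let the fingers close. It gives the time, the measured TCP pose, the force and the opening at its end, in the units of the state.
- state(): the state, without advancing time (a new reading comes with each control period).
- get_image(name): name is "side" or "top"; returns (picture, depth): 420x560x3 uint8, red, green, blue; 420x560 float32, m along the optical axis (not along the pixel's ray), 0 where there is no reading.
- camera_info(name): a dict with "mtx" (3x3 intrinsics, pixels), "xyz" and "orientation" of the camera in the world. Camera axes: x right, y down, z forward; pixel columns grow to the right and rows downward; lengths in m; the calibration is good to about 2 mm. A picture is of the moment at which its call begins. camera_info takes no time and is no camera call.
- sign_off(): hands the job in, once; it reports no verdict.
Trained networks look in the newest picture that a camera, given by its name, has taken for a name from the list of things; names that differ only in an ending like _2 or _b are one class to them, and where a whole thing is asked for, a point or a joint stands for the part that bears it (a point fixed in the world has none). Each returns a list of dicts, best first, with "conf" (0 to 1); they miss things now and then, are a little off and sometimes report something else, mostly with a low value. They report only what shows in the picture. A call takes as long as a camera call.
- trace(label, camera): "mask" (420x560 bool, what is visible of it) and "at" ([row, column] in pixels, amid what is visible of it).
The state is a dict: "time": time; "qpos": joint angles; "dq": joint speeds; "tau": joint torques, N m; "tool_pos": TCP position; "orientation": TCP orientation; "force": force on the tool from outside, world axes, zero at the start; "ft_torque": the same for the moment, N m; "gripper_width": opening from 0.0 (shut) to 1.0 (fully open).
Only numpy, scipy, OpenCV 4.12 (cv2) and the standard library are available. Lean on these libraries where they do the work, as an engineer would, in place of code of your own. Each camera call takes 0.05 s, during which the arm holds its last target.

## Working session

There is one attempt and no reset: what is moved stays moved. The work goes in short steps, Python scripts to look and compute and a shell command to move; the robot and the scene stay as the last step left them, time stands still between calls to the robot, and variables do not carry over. Pictures are saved under pics/ and viewed, and the job is handed in when it is done.

```bash
ls; mkdir -p pics
cat > h.py <<'E'
import numpy as np, cv2
from scipy.spatial.transform import Rotation as R
from rig import state, get_image, camera_info, sign_off, trace
def save(n,im): cv2.imwrite('pics/'+n,cv2.cvtColor(im,cv2.COLOR_RGB2BGR))
def cloud(cam,d):
    c=camera_info(cam);K=np.array(c['mtx']);Rm=R.from_quat(c['orientation']).as_matrix()
    v,u=np.indices(d.shape);P=np.stack([(u-K[0,2])/K[0,0]*d,(v-K[1,2])/K[1,1]*d,d],-1)
    return P@Rm.T+np.array(c['xyz'])
def proj(cam,p):
    c=camera_info(cam);K=np.array(c['mtx']);Rm=R.from_quat(c['orientation']).as_matrix()
    q=(np.atleast_2d(p)-np.array(c['xyz']))@Rm; q=q@K.T; return q[:,:2]/q[:,2:]
E
python3 - <<'E'
from h import *
for n in ['top','side']:
    im,d=get_image(n); save(n+'0.png',im); np.save(n+'0.npy',d); np.save(n+'0im.npy',im); c=camera_info(n);print(n,c)
print(state())
E
```

```text
pics
top {'mtx': array([[468.50321163,   0.        , 289.74319344],
       [  0.        , 468.50321163, 221.97407906],
       [  0.        ,   0.        ,   1.        ]]), 'xyz': array([0.56856694, 0.12517332, 1.26890451]), 'orientation': array([-0.70618985,  0.70772773, -0.00752041,  0.01899473])}
side {'mtx': array([[506.56178344,   0.        , 278.13999329],
       [  0.        , 506.56178344, 214.89827529],
       [  0.        ,   0.        ,   1.        ]]), 'xyz': array([ 0.01920593, -0.964481  ,  0.88050718]), 'orientation': array([ 0.8522636 , -0.2057387 ,  0.12579745, -0.46421261])}
{'time': 0.1, 'qpos': array([ 1.23988085e+00,  8.78889928e-02,  1.37208535e+00, -2.79587822e-05,
        1.68359221e+00, -1.03110891e-01]), 'dq': array([-0.00144663, -0.00157111, -0.0030377 ,  0.00109165,  0.00013115,
        0.00163066]), 'tau': array([ 2.12664971e-03, -3.41251838e+01, -3.03302944e+01,  7.19341706e-02,
        3.04019137e-02, -1.21540952e-04]), 'tool_pos': array([0.12408746, 0.53536868, 0.22942587]), 'orientation': array([ 0.07968448,  0.70266503, -0.08105173,  0.70238369]), 'force': array([ 0.53910189, -0.42364837, -0.80448083]), 'ft_torque': array([ 4.93555828e-05, -3.05296058e-02,  6.11485358e-02]), 'gripper_width': 0.9959675555831549}
```

View pics/top0.png

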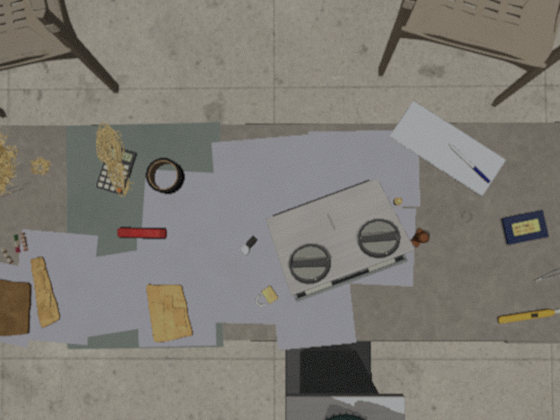

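View pics/side0.png

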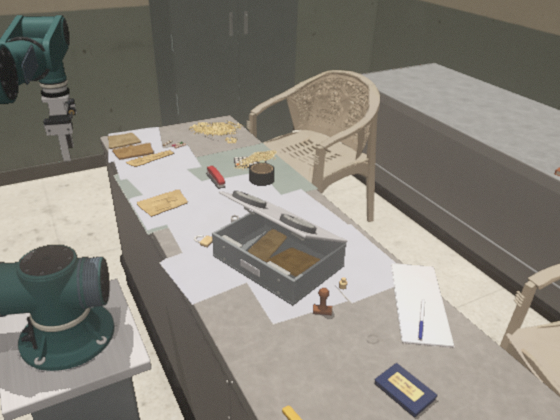

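Run:
```python
from h import *
for cam in ['top','side']:
    d=np.load(cam+'0.npy'); P=cloud(cam,d)
    for l in ['case','panel','panel_press','fastener_left','fastener_right','fastener_left_slot','fastener_right_slot','padlock','weight','stamp','loupe','stapler']:
        for r in trace(l,cam)[:2]:
            a=np.array(r['at']);m=r['mask'];print(cam,l,round(r['conf'],2),a.round(1),m.sum(),np.round(P[int(a[0]),int(a[1])],3),np.nanmedian(P[m],0).round(3))
```

```text
top case 0.76 [237.1 339.2] 11467 [0.574 0.026 0.153] [0.57  0.029 0.146]
top case 0.22 [228.4 141. ] 558 [0.6   0.539 0.037] [0.589 0.536 0.038]
top panel 0.73 [243.4 248. ] 201 [0.56  0.257 0.015] [0.554 0.26  0.014]
top panel 0.23 [236.1 336. ] 11228 [0.577 0.033 0.154] [0.57  0.03  0.147]
top panel_press 0.87 [233.  336.3] 10086 [0.584 0.033 0.146] [0.577 0.032 0.156]
top fastener_left 0.77 [264.3 305.5] 1016 [0.512 0.108 0.175] [0.516 0.099 0.18 ]
top fastener_right 0.59 [236.5 380.8] 927 [ 0.576 -0.067  0.174] [ 0.574 -0.06   0.18 ]
top fastener_left_slot 0.75 [257.5 310.7] 925 [0.528 0.096 0.179] [0.516 0.098 0.18 ]
top fastener_left_slot 0.33 [201.  398.7] 64 [ 0.67  -0.141  0.03 ] [ 0.672 -0.139  0.02 ]
top fastener_right_slot 0.77 [236.1 378.4] 913 [ 0.576 -0.062  0.175] [ 0.574 -0.06   0.18 ]
top fastener_right_slot 0.17 [200.2 401. ] 62 [ 0.672 -0.149  0.029] [ 0.671 -0.14   0.02 ]
top padlock 0.7 [299.4 266.5] 299 [0.41  0.209 0.014] [0.418 0.209 0.011]
top weight 0.45 [201.7 398.5] 45 [ 0.67  -0.141  0.03 ] [ 0.672 -0.14   0.024]
top stamp 0.65 [236.  417.6] 222 [ 0.577
[... 642 characters left out ...]
85 -0.043  0.182] [ 0.584 -0.059  0.183]
side fastener_right 0.22 [215.8 235.5] 40 [0.548 0.283 0.017] [0.54  0.275 0.019]
side fastener_left_slot 0.65 [196.3 249.8] 93 [0.523 0.122 0.178] [0.525 0.091 0.179]
side fastener_right_slot 0.57 [219.6 301.1] 129 [ 0.596 -0.035  0.174] [ 0.566 -0.069  0.182]
side padlock 0.65 [240.4 205.8] 124 [0.413 0.195 0.018] [0.413 0.195 0.015]
side padlock 0.25 [216.2 281.6] 1755 [ 0.533 -0.043  0.205] [ 0.543 -0.012  0.192]
side weight 0.38 [284.5 343.6] 82 [ 0.663 -0.153  0.022] [ 0.667 -0.149  0.02 ]
side stamp 0.68 [304.  323.8] 348 [ 0.568 -0.204  0.032] [ 0.568 -0.203  0.022]
side loupe 0.53 [224.2 300.8] 98 [ 0.553 -0.101  0.21 ] [ 0.585 -0.07   0.181]
```

Run:
```python
from h import *
im=np.load('top0im.npy');d=np.load('top0.npy');P=cloud('top',d)
save('crop0.png',cv2.resize(im[170:310,240:440],None,fx=4,fy=4,interpolation=cv2.INTER_CUBIC))
m=trace('panel_press','top')[0]['mask']
print(m.sum())
m=cv2.dilate(m.astype(np.uint8),np.ones((9,9)))>0
X=P[m&(d>0)]
rng=np.random.default_rng(0);best=None
for i in range(500):
    a,b,c=X[rng.choice(len(X),3,False)];n=np.cross(b-a,c-a)
    if np.linalg.norm(n)<1e-4: continue
    n/=np.linalg.norm(n);k=np.abs((X-a)@n)<.002
    if best is None or k.sum()>best.sum():best=k
for _ in range(3):
    Y=X[best];c=Y.mean(0);n=np.linalg.svd(Y-c,full_matrices=False)[2][2];n*=np.sign(n[2]);best=np.abs((X-c)@n)<.0025
print('inl',best.sum(),'of',len(X),'n',n,'tilt',np.arccos(n[2]),'c',c)
h=np.array([-n[1],n[0],0]);h/=np.linalg.norm(h)  # hinge dir
yaw_n=np.arctan2(-n[1],-n[0]); print('yaw candidates from normal',yaw_n, yaw_n+np.pi)
# use panel + collars inplane
k=np.abs((X-c)@n)<.02
e1=np.cross(h,n)
uv=np.c_[(X[best]-c)@e1,(X[best]-c)@h].astype(np.float32)
r=cv2.minAreaRect(uv);print('rect',r); bp=cv2.boxPoints(r)
for q in bp: print((c+q[0]*e1+q[1]*h).round(4))
np.savez('plane.npz',c=c,n=n)
# slots rim
```

```text
10086
inl 6556 of 12208 n [0.48341311 0.17747922 0.85721228] tilt 0.5409647295878065 c [0.59110463 0.03604948 0.14376881]
yaw candidates from normal -2.7897326429798057 0.3518600106099874
rect ((-0.004595771431922913, -0.00020557641983032227), (0.29944470524787903, 0.2277391105890274), 89.84952545166016)
[ 0.547  -0.1395  0.205 ]
[ 0.7305 -0.0728  0.0877]
[0.6279 0.2085 0.0873]
[0.4445 0.1418 0.2046]
```

View pics/crop0.png

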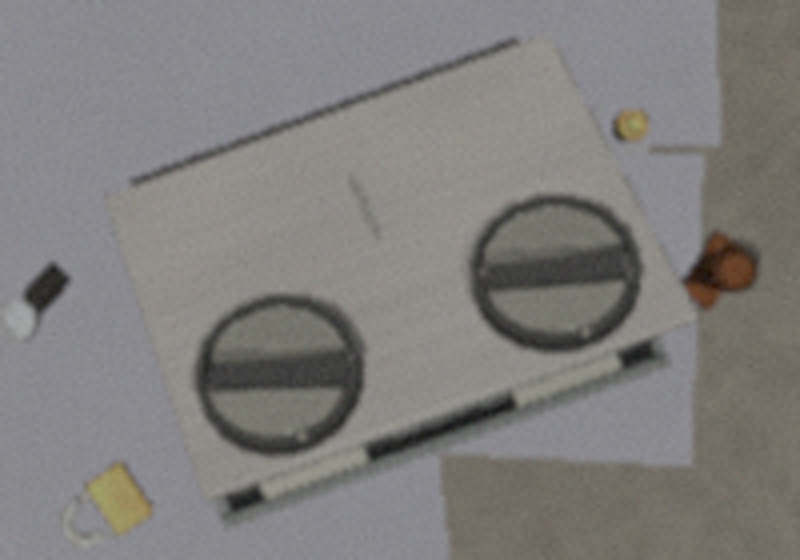

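```bash
cat >> h.py <<'E'
def cw(x,y,z,o=(0.5657,0.0269),yaw=0.352):
    c,s=np.cos(yaw),np.sin(yaw); return np.array([o[0]+c*x-s*y,o[1]+s*x+c*y,z])
def show():
    s=state();Rm=R.from_quat(s['orientation']).as_matrix()
    print('t',s['time'],'p',s['tool_pos'].round(4),'q',s['qpos'].round(3),'F',s['force'].round(1),'T',s['ft_torque'].round(2),'w',round(s['gripper_width'],3))
    print('x ax',Rm[:,0].round(3),'y az deg',np.degrees(np.arctan2(Rm[1,1],Rm[0,1])).round(2))
    return s
def need(p):
    s=state();Rm=R.from_quat(s['orientation']).as_matrix();d=(np.array(p)-s['tool_pos'])
    print('target',np.round(p,4),'tool dp cm',(Rm.T@d*100).round(2))
E
python3 - <<'E'
from h import *
show()
need(cw(-.05,0,.30))
im=np.load('top0im.npy')
# overlay model
th=.541
def pan(x,z): # panel frame from shut coords -> case
    dx,dz=x-.11,z-.085; c,s=np.cos(th),np.sin(th); return .11+dx*c+dz*s, .085-dx*s+dz*c
pts=[]
for x,y in [(-.11,-.15),(-.11,.15),(.11,.15),(.11,-.15)]:
    a,b=pan(x,.093);pts.append(cw(a,y,b))
for y in(.085,-.085):
    for t in np.linspace(0,6.28,40):
        a,b=pan(-.056+.048*np.cos(t),.107);pts.append(cw(a,y+.048*np.sin(t),b))
for x,y in [(-.11,-.15),(-.11,.15)]: pts.append(cw(x,y,.085))
big=cv2.resize(im[170:310,240:440],None,fx=4,fy=4,interpolation=cv2.INTER_CUBIC)
for u in proj('top',np.array(pts)):
    cv2.circle(big,(int((u[0]-240+.5)*4),int((u[1]-170+.5)*4)),3,(255,0,0),-1)
save('ov0.png',big)
E
```

```text
t 1.35 p [0.1242 0.5358 0.2305] q [ 1.24   0.087  1.371 -0.     1.684 -0.103] F [ 0.3  0.4 -0.7] T [0.01 0.   0.03] w 0.996
x ax [ 0.  0. -1.] y az deg 76.95
target [0.5188 0.0097 0.3   ] tool dp cm [ -6.95 -42.34  50.32]
```

View pics/ov0.png

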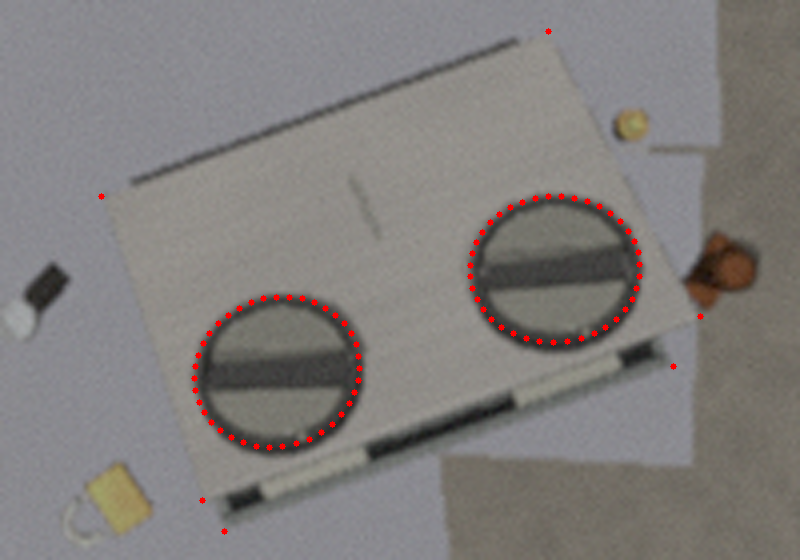

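```bash
python3 -m crank '{"dp":[[-2,0,0],[-2.5,0,0],[-2.5,0,0],[0,-1,1.2],[0,-2.1,2.5],[0,-2.1,2.5],[0,-2.1,2.5],[0,-2.1,2.5],[0,-2.1,2.5],[0,-2.1,2.5],[0,-2.1,2.5],[0,-2.1,2.5],[0,-2.1,2.5],[0,-2.1,2.5],[0,-2.1,2.5],[0,-2.1,2.5],[0,-2.1,2.5],[0,-2.1,2.5],[0,-2.1,2.5],[0,-2.1,2.5]],"twist":[[0,0,0],[0,0,0],[0,0,0],[0,0,0],[0,0,0],[0,0,0],[0,0,0],[0,0,0],[0,0,0],[0,0,0],[0,0,0],[0,0,0],[0,0,0],[0,0,0],[0,0,0],[0,0,0],[0,0,0],[0,0,0],[0,0,0],[0,0,0]],"hand":[0,0,0,0,0,0,0,0,0,0,0,0,0,0,0,0,0,0,0,0]}'
python3 - <<'E'
from h import *
show(); need(cw(-.05,0,.24))
E
```

```text
time: 3.02
tool_pos: [0.4478, 0.1038, 0.3]
orientation: [0.081, 0.703, -0.081, 0.702]
force: [0.6, -0.8, -0.1]
gripper_width: 0.004
t 3.0167 p [0.4478 0.1038 0.3   ] q [ 0.104 -0.118  1.437  0.     1.823 -1.238] F [ 0.6 -0.8 -0.1] T [ 0.01 -0.   -0.04] w 0.004
x ax [-0. -0. -1.] y az deg 76.92
target [0.5188 0.0097 0.24  ] tool dp cm [ 6.   -7.56  9.04]
```

```bash
python3 -m crank '{"dp":[[0,-2.1,2.5],[0,-2.1,2.5],[0,-2,2.4],[0,-1.36,1.64],[2,0,0],[2,0,0],[2,0,0],[0,0,0]],"twist":[[0,0,0],[0,0,0],[0,0,0],[0,0,0],[0,0,0],[0,0,0],[0,0,0],[0,0,0]],"hand":[0,0,0,0,0,0,0,0]}'
python3 - <<'E'
from h import *
show(); need(cw(-.05,0,.24))
E
```

```text
time: 3.68
tool_pos: [0.516, 0.0112, 0.235]
orientation: [0.081, 0.706, -0.081, 0.699]
force: [0.2, -0.7, -0.2]
gripper_width: 0.005
t 3.6833 p [0.516  0.0112 0.235 ] q [-0.088  0.018  1.435 -0.     1.699 -1.43 ] F [ 0.2 -0.7 -0.2] T [ 0.01 -0.01 -0.02] w 0.005
x ax [-0.01   0.001 -1.   ] y az deg 76.9
target [0.5188 0.0097 0.24  ] tool dp cm [-0.5  -0.09  0.3 ]
```

```bash
python3 -m crank '{"dp":[[0.8,0,0],[0.8,0,0],[0.8,0,0],[0.8,0,0],[0.8,0,0],[0.8,0,0]],"twist":[[0,0,0],[0,0,0],[0,0,0],[0,0,0],[0,0,0],[0,0,0]],"hand":[0,0,0,0,0,0]}'
python3 - <<'E'
from h import *
show(); need(cw(-.05,0,.118))
E
```

```text
time: 4.18
tool_pos: [0.5186, 0.0117, 0.1922]
orientation: [0.08, 0.702, -0.08, 0.703]
force: [-0.6, 0.1, 0.9]
gripper_width: 0.005
t 4.1833 p [0.5186 0.0117 0.1922] q [-0.087  0.028  1.509  0.     1.604 -1.43 ] F [-0.6  0.1  0.9] T [-0.06  0.04  0.04] w 0.005
x ax [ 0.001 -0.    -1.   ] y az deg 76.96
target [0.5188 0.0097 0.118 ] tool dp cm [ 7.42 -0.2   0.06]
```

```bash
python3 -m crank '{"dp":[[0.8,0,0],[0.8,0,0],[0.8,0,0],[0.8,0,0],[0.8,0,0],[0.8,0,0],[0.8,0,0],[0.5,0,0],[0.3,0,0],[0.2,0,0],[0,0,0]],"twist":[[0,0,0],[0,0,0],[0,0,0],[0,0,0],[0,0,0],[0,0,0],[0,0,0],[0,0,0],[0,0,0],[0,0,0],[0,0,0]],"hand":[0,0,0,0,0,0,0,0,0,0,0]}'
python3 - <<'E'
from h import *
show(); need(cw(-.05,0,.118))
E
```

```text
time: 5.1
tool_pos: [0.5183, 0.0117, 0.1261]
orientation: [0.08, 0.703, -0.08, 0.702]
force: [0.5, 0.4, -0.7]
gripper_width: 0.004
t 5.1 p [0.5183 0.0117 0.1261] q [-0.087  0.062  1.606  0.     1.473 -1.43 ] F [ 0.5  0.4 -0.7] T [-0.02  0.02 -0.03] w 0.004
x ax [-0.  0. -1.] y az deg 76.95
target [0.5188 0.0097 0.118 ] tool dp cm [ 0.81 -0.19  0.09]
```

```bash
python3 -m crank '{"dp":[[0.3,0,0],[0.2,0,0],[0.2,0,0],[0,0,0]],"twist":[[0,0,0],[0,0,0],[0,0,0],[0,0,0]],"hand":[0,0,0,0]}'
python3 - <<'E'
from h import *
show(); need(cw(-.05,0,.118))
im,d=get_image('side');save('side1.png',im[140:320,150:400].repeat(3,0).repeat(3,1))
E
```

```text
time: 5.43
tool_pos: [0.5182, 0.0117, 0.1191]
orientation: [0.08, 0.703, -0.08, 0.702]
force: [-0.5, 0.2, 0.1]
gripper_width: 0.007
t 5.4333 p [0.5182 0.0117 0.1191] q [-0.087  0.067  1.616  0.     1.459 -1.43 ] F [-0.5  0.2  0.1] T [-0.03 -0.   -0.03] w 0.007
x ax [-0.  0. -1.] y az deg 76.95
target [0.5188 0.0097 0.118 ] tool dp cm [ 0.11 -0.18  0.1 ]
```

View pics/side1.png

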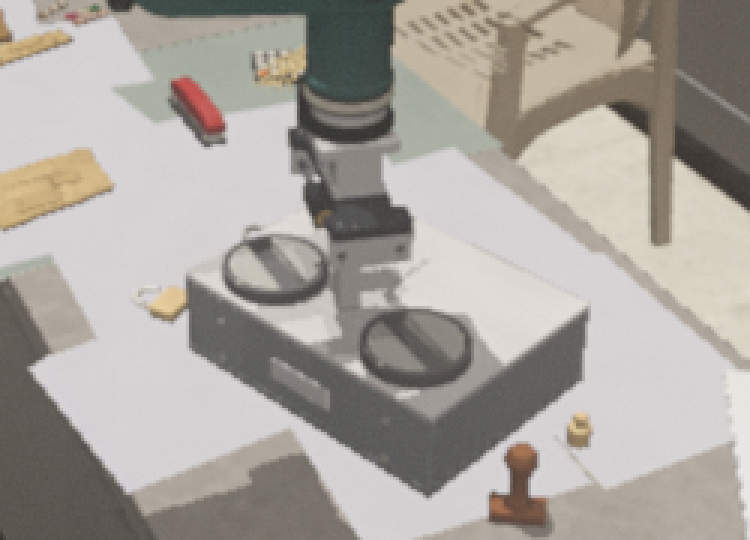

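The side view shows the panel almost level, with the fingertips between the two collars. I'll push to the stop until there is contact force.

```bash
python3 -m crank '{"dp":[[0.15,0,0],[0.15,0,0],[0,0,0],[0,0,0]],"twist":[[0,0,0],[0,0,0],[0,0,0],[0,0,0]],"hand":[0,0,0,0]}'
python3 - <<'E'
from h import *
show()
E
```

```text
time: 5.82
tool_pos: [0.5187, 0.0116, 0.1182]
orientation: [0.08, 0.702, -0.08, 0.703]
force: [-2.4, 0.9, 6.4]
gripper_width: 0.003
t 5.8167 p [0.5187 0.0116 0.1182] q [-0.087  0.067  1.617 -0.     1.456 -1.43 ] F [-2.4  0.9  6.4] T [0.01 0.49 0.01] w 0.003
x ax [ 0.001 -0.    -1.   ] y az deg 76.95
```

```bash
python3 -m crank '{"dp":[[0.2,0,0],[0.2,0,0],[0,0,0],[0,0,0]],"twist":[[0,0,0],[0,0,0],[0,0,0],[0,0,0]],"hand":[0,0,0,0]}'
python3 - <<'E'
from h import *
show()
E
```

```text
time: 6.15
tool_pos: [0.5188, 0.0116, 0.1181]
orientation: [0.08, 0.701, -0.08, 0.704]
force: [-8.6, 0.8, 21.3]
gripper_width: 0.004
t 6.15 p [0.5188 0.0116 0.1181] q [-0.087  0.066  1.618 -0.     1.454 -1.43 ] F [-8.6  0.8 21.3] T [ 0.08  1.82 -0.02] w 0.004
x ax [ 0.003 -0.    -1.   ] y az deg 76.96
```

```bash
python3 -m crank '{"dp":[[-0.5,0,0],[-2,0,0],[-2.5,0,0],[-2.5,0,-1],[-2,0,-2.5],[0,0,-3],[0,0,-3],[0,0,-3],[0,0,-3],[0,0,-2.5],[0,0,0],[0,0,0]],"twist":[[0,0,0],[0,0,0],[0,0,0],[0,0,0],[0,0,0],[0,0,0],[0,0,0],[0,0,0],[0,0,0],[0,0,0],[0,0,0],[0,0,0]],"hand":[0,0,0,4,4,4,4,4,4,4,4,4]}'
python3 - <<'E'
from h import *
show()
im,d=get_image('top');save('crop1.png',cv2.resize(im[170:310,240:440],None,fx=4,fy=4,interpolation=cv2.INTER_CUBIC))
np.save('top1.npy',d);np.save('top1im.npy',im);P=cloud('top',d)
for l in ['panel_press','fastener_left_slot','fastener_right_slot']:
    for r in trace(l,'top')[:2]:
        a=np.array(r['at']);m=r['mask'];X=P[m];print(l,round(r['conf'],2),a.round(1),m.sum(),np.median(X,0).round(4),((X.max(0)+X.min(0))/2).round(4))
        if 'slot' in l and r['conf']>.5:
            X2=X[X[:,2]>.102];(cx,cy),rr=cv2.minEnclosingCircle(X2[:,:2].astype(np.float32));print(' circ',cx,cy,rr, np.median(X2[:,2]))
E
```

```text
time: 7.15
tool_pos: [0.3429, 0.0525, 0.2079]
orientation: [0.08, 0.702, -0.08, 0.703]
force: [0.7, -0.1, 0.6]
gripper_width: 0.423
t 7.15 p [0.3429 0.0525 0.2079] q [-0.012 -0.382  1.824 -0.     1.697 -1.356] F [ 0.7 -0.1  0.6] T [ 0.   -0.05  0.05] w 0.423
x ax [ 0.003 -0.    -1.   ] y az deg 76.99
panel_press 0.7 [241.5 336.9] 10558 [0.5672 0.0281 0.0924] [0.5621 0.0175 0.6301]
fastener_left_slot 0.85 [270.8 311.8] 868 [0.485  0.0888 0.1038] [0.5074 0.0887 0.6784]
 circ 0.5098142027854919 0.09607338160276413 0.0656643733382225 0.10652856604081429
fastener_right_slot 0.65 [247.1 376.2] 895 [ 0.5446 -0.0713  0.1044] [0.5438 0.0069 0.6775]
 circ 0.5480543971061707 0.008449934422969818 0.11861208826303482 0.10646504393459
fastener_right_slot 0.61 [199.8 397.5] 40 [ 0.6725 -0.1387  0.023 ] [ 0.6733 -0.1397  0.0243]
 circ 0.0 0.0 0.0 nan
  return _methods._mean(a, axis=axis, dtype=dtype,
  ret = ret.dtype.type(ret / rcount)
```

View pics/crop1.png

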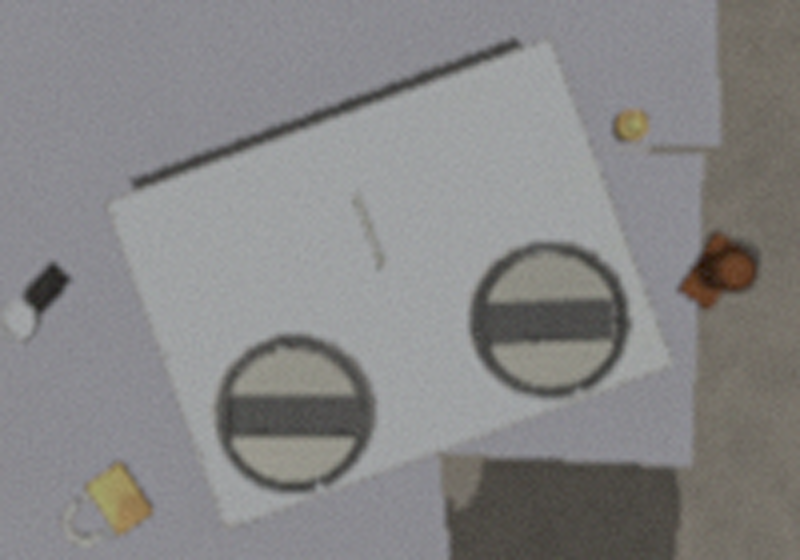

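The panel is shut (face z 0.092). The discs sit at crop (297,415) and (549,319), with their slots nearly horizontal in the image. Next I'll measure centres and slot angles.

Run:
```python
from h import *
im=np.load('top1im.npy');d=np.load('top1.npy');P=cloud('top',d)
c=camera_info('top');K=np.array(c['mtx']);Rm=R.from_quat(c['orientation']).as_matrix()
def onplane(uv,z):
    r=np.c_[(uv[:,0]-K[0,2])/K[0,0],(uv[:,1]-K[1,2])/K[1,1],np.ones(len(uv))]@Rm.T
    return np.array(c['xyz'])+r*((z-c['xyz'][2])/r[:,2])[:,None]
# panel plane rect
k=(np.abs(P[...,2]-.0925)<.004)&(P[...,0]>.4)&(P[...,0]<.75)&(P[...,1]>-.2)&(P[...,1]<.3)
n,lab,st,ce=cv2.connectedComponentsWithStats(k.astype(np.uint8));i=1+np.argmax(st[1:,4])
v,u=np.where(lab==i);X=onplane(np.c_[u,v].astype(float),.093)
r=cv2.minAreaRect((X[:,:2]*1000).astype(np.float32));print('panel rect',r, 'z',np.median(P[lab==i][:,2]))
g=cv2.cvtColor(im,cv2.COLOR_RGB2GRAY)
for name,(cx,cy) in dict(left=(297,415),right=(549,319)).items():
    u0,v0=cx/4-.5+240,cy/4-.5+170
    vv,uu=np.indices(g.shape)
    ring=np.hypot(uu-u0,vv-v0)<26
    dark=ring&(g<115)
    v,u=np.where(dark);W=onplane(np.c_[u,v].astype(float),.1075)[:,:2]
    (ex,ey),er=cv2.minEnclosingCircle((W*1000).astype(np.float32))
    C=np.array([ex,ey])/1000
    s=W[np.hypot(*(W-C).T)<.036]; m=s.mean(0); ev=np.linalg.svd(s-m,full_matrices=False)
    a=np.degrees(np.arctan2(ev[2][0][1],ev[2][0][0]))%180
    print(name,'circle mm',ex,ey,er,'slot mean',m.round(4),'az',a,'sd',(ev[1]/np.sqrt(len(s))).round(4),len(s),'pred',cw(-.056,.085 if name=='left' else -.085,.1075).round(4))
show()
```

```text
panel rect ((570.8198852539062, 28.5740966796875), (226.16192626953125, 298.98931884765625), 20.119123458862305) z 0.09193756320775848
left circle mm 485.63714599609375 85.74591827392578 48.90849685668945 slot mean [0.4847 0.0859] az 89.8657106073465 sd [0.0205 0.007 ] 287 pred [0.4838 0.0874 0.1075]
right circle mm 543.7830810546875 -71.33316802978516 49.246315002441406 slot mean [ 0.5427 -0.071 ] az 92.01110949715232 sd [0.0201 0.0074] 299 pred [ 0.5424 -0.0722  0.1075]
t 7.35 p [0.3439 0.0521 0.2074] q [-0.013 -0.377  1.822 -0.     1.697 -1.356] F [-0.1 -0.4  0.3] T [0.03 0.   0.02] w 0.426
x ax [-0. -0. -1.] y az deg 76.92
```

Run:
```python
from h import *
need([.4847,.0868,.145])
```

```text
target [0.4847 0.0868 0.145 ] tool dp cm [ 6.24  6.57 12.93]
```

```bash
python3 -m crank '{"dp":[[0,1.1,2.15],[0,1.1,2.15],[0,1.1,2.15],[0,1.1,2.15],[0,1.1,2.15],[0,1.07,2.18],[1,0,0],[1.7,0,0],[1.7,0,0],[1.4,0,0],[0.4,0,0],[0,0,0],[0,0,0],[0,0,0]],"twist":[[0,0,0],[0,0,0],[0,0,0],[0,0,0],[0,0,0],[0,0,0],[-5,0,0],[-5,0,0],[-3.1,0,0],[0,0,0],[0,0,0],[0,0,0],[0,0,0],[0,0,0]],"hand":[4,4,4,4,4,4,4,4,4,4,4,4,4,4]}'
python3 - <<'E'
from h import *
show(); need([.4847,.0868,.124])
im,d=get_image('side');save('side2.png',im[140:320,150:400].repeat(3,0).repeat(3,1))
im,d=get_image('top');save('top2.png',cv2.resize(im[170:310,240:440],None,fx=4,fy=4,interpolation=cv2.INTER_CUBIC))
E
```

```text
time: 8.52
tool_pos: [0.4848, 0.0871, 0.1465]
orientation: [-0.0, 0.706, 0.0, 0.708]
force: [0.7, 0.3, 0.3]
gripper_width: 0.431
t 8.5167 p [0.4848 0.0871 0.1465] q [ 0.062 -0.01   1.638  0.     1.511 -1.509] F [0.7 0.3 0.3] T [0.01 0.01 0.02] w 0.431
x ax [ 0.002  0.    -1.   ] y az deg 90.03
target [0.4847 0.0868 0.124 ] tool dp cm [ 2.25 -0.03 -0.02]
```

View pics/side2.png

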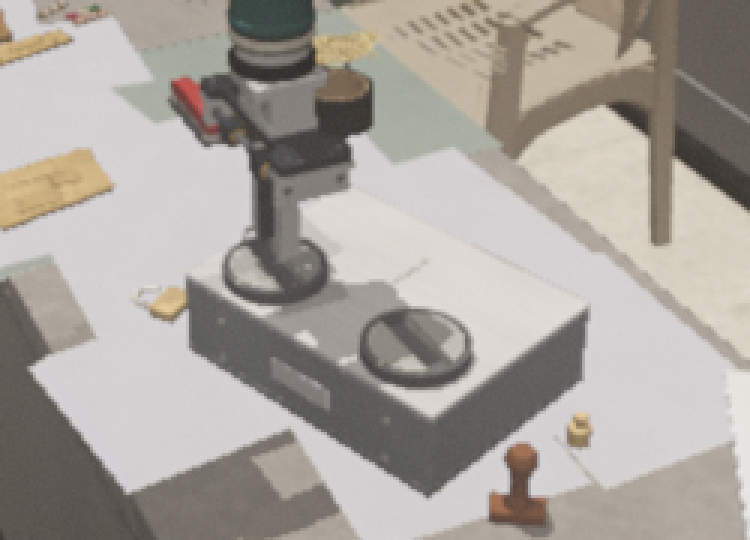

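The fingertips hover over the left disc, one at each end of its slot. Lowering them in.

```bash
python3 -m crank '{"dp":[[0.5,0,0],[0.5,0,0],[0.5,0,0],[0.4,0,0],[0.35,0,0],[0,0,0],[0,0,0]],"twist":[[0,0,0],[0,0,0],[0,0,0],[0,0,0],[0,0,0],[0,0,0],[0,0,0]],"hand":[4,4,4,4,4,4,4]}'
python3 - <<'E'
from h import *
show(); need([.4847,.0868,.124])
E
```

```text
time: 9.2
tool_pos: [0.4836, 0.0871, 0.1226]
orientation: [-0.0, 0.707, 0.0, 0.707]
force: [-0.1, 0.0, 1.0]
gripper_width: 0.427
t 9.2 p [0.4836 0.0871 0.1226] q [ 0.063  0.005  1.673  0.     1.465 -1.509] F [-0.1  0.   1. ] T [ 0.01  0.04 -0.  ] w 0.427
x ax [-0.001  0.    -1.   ] y az deg 90.05
target [0.4847 0.0868 0.124 ] tool dp cm [-0.14 -0.03  0.11]
```

```bash
python3 -m crank '{"dp":[[0,0,0],[0,0,0],[0,0,0],[0,0,0],[0,0,0],[0,0,0],[0,0,0],[0,0,0],[0,0,0],[0,0,0],[0,0,0],[0,0,0],[0,0,0],[0,0,0],[0,0,0]],"twist":[[5,0,0],[5,0,0],[5,0,0],[5,0,0],[5,0,0],[5,0,0],[5,0,0],[5,0,0],[5,0,0],[5,0,0],[5,0,0],[5,0,0],[5,0,0],[4,0,0],[0,0,0]],"hand":[4,4,4,4,4,4,4,4,4,4,4,4,4,4,4]}'
python3 - <<'E'
from h import *
show()
E
```

```text
time: 10.45
tool_pos: [0.4839, 0.0873, 0.1232]
orientation: [0.401, 0.583, -0.4, 0.583]
force: [0.2, -0.2, -0.7]
gripper_width: 0.424
t 10.45 p [0.4839 0.0873 0.1232] q [ 0.063  0.004  1.672  0.     1.465 -0.304] F [ 0.2 -0.2 -0.7] T [-0.04  0.17 -0.  ] w 0.424
x ax [ 0.  0. -1.] y az deg 20.99
```

```bash
python3 -m crank '{"dp":[[0,0,0],[0,0,0],[0,0,0],[0,0,0],[0,0,0]],"twist":[[3,0,0],[3,0,0],[3,0,0],[2,0,0],[0,0,0]],"hand":[4,4,4,4,4]}'
python3 - <<'E'
from h import *
show()
E
```

```text
time: 10.87
tool_pos: [0.4838, 0.0874, 0.1231]
orientation: [0.453, 0.543, -0.453, 0.543]
force: [-1.8, 0.4, 0.9]
gripper_width: 0.428
t 10.8667 p [0.4838 0.0874 0.1231] q [ 0.063  0.004  1.672  0.     1.465 -0.117] F [-1.8  0.4  0.9] T [-0.    0.2   1.17] w 0.428
x ax [-0.  0. -1.] y az deg 10.31
```

```bash
python3 -m crank '{"dp":[[0,0,0],[0,0,0],[-0.8,0,0],[-1.5,0,0],[-2,0,0],[-2,0,0],[0,0,0],[0,0,0],[0,0,0],[0,0,0],[0,0,0],[0,0,0],[0,0,0],[0,0,0],[0,0,0],[0,0,0],[0,0,0],[0,0,0]],"twist":[[-4,0,0],[-4,0,0],[0,0,0],[0,0,0],[0,0,0],[-4,0,0],[-6,0,0],[-6,0,0],[-6,0,0],[-6,0,0],[-6,0,0],[-6,0,0],[-6,0,0],[-6,0,0],[-6,0,0],[-6,0,0],[-6,0,0],[-3,0,0]],"hand":[4,4,4,4,4,4,4,4,4,4,4,4,4,4,4,4,4,4]}'
python3 - <<'E'
from h import *
show(); need([.5428,-.0715,.180])
E
```

```text
time: 12.37
tool_pos: [0.4842, 0.087, 0.1869]
orientation: [-0.008, 0.707, 0.008, 0.708]
force: [-0.4, 0.1, -0.7]
gripper_width: 0.428
t 12.3667 p [0.4842 0.087  0.1869] q [ 0.062 -0.031  1.578 -0.     1.593 -1.53 ] F [-0.4  0.1 -0.7] T [0.06 0.   0.01] w 0.428
x ax [ 0.001  0.    -1.   ] y az deg 91.23
target [ 0.5428 -0.0715  0.18  ] tool dp cm [  0.7  -15.97   5.52]
```

```bash
python3 -m crank '{"dp":[[0,-2,0.69],[0,-2,0.69],[0,-2,0.69],[0,-2,0.69],[0,-2,0.69],[0,-2,0.69],[0,-2,0.69],[0.7,-1.97,0.69],[1.5,0,0],[1.5,0,0],[0.5,0,0],[0,0,0],[0,0,0],[0,0,0]],"twist":[[0,0,0],[0,0,0],[0,0,0],[0,0,0],[0,0,0],[0,0,0],[0,0,0],[0,0,0],[0,0,0],[0,0,0],[0,0,0],[0,0,0],[0,0,0],[0,0,0]],"hand":[4,4,4,4,4,4,4,4,4,4,4,4,4,4]}'
python3 - <<'E'
from h import *
show(); need([.5428,-.0715,.124])
im,d=get_image('side');save('side3.png',im[140:320,150:400].repeat(3,0).repeat(3,1))
E
```

```text
time: 13.53
tool_pos: [0.5426, -0.0715, 0.1454]
orientation: [-0.007, 0.706, 0.006, 0.708]
force: [-0.2, -0.3, -0.4]
gripper_width: 0.429
t 13.5333 p [ 0.5426 -0.0715  0.1454] q [-0.235  0.112  1.514  0.     1.514 -1.824] F [-0.2 -0.3 -0.4] T [ 0.03 -0.03 -0.01] w 0.429
x ax [ 0.002 -0.    -1.   ] y az deg 91.06
target [ 0.5428 -0.0715  0.124 ] tool dp cm [ 2.14 -0.    0.01]
```

View pics/side3.png

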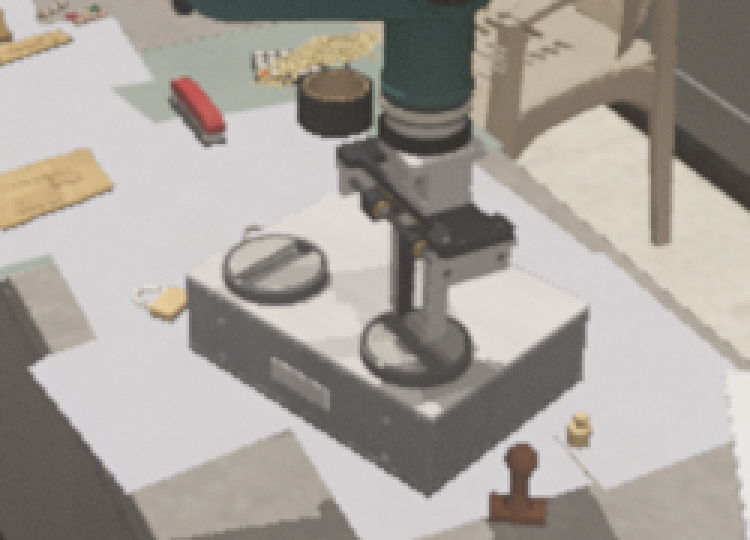

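The left slot now points to the front edge, so it is locked. The fingers are over the right disc's slot. Lowering them in.

```bash
python3 -m crank '{"dp":[[0.5,0,0],[0.5,0,0],[0.5,0,0],[0.4,0,0],[0.25,0,0],[0,0,0],[0,0,0]],"twist":[[0,0,0],[0,0,0],[0,0,0],[0,0,0],[0,0,0],[0,0,0],[0,0,0]],"hand":[4,4,4,4,4,4,4]}'
python3 - <<'E'
from h import *
show()
E
```

```text
time: 14.17
tool_pos: [0.5418, -0.0715, 0.1221]
orientation: [-0.006, 0.707, 0.007, 0.707]
force: [-0.2, -0.4, 0.3]
gripper_width: 0.425
t 14.1667 p [ 0.5418 -0.0715  0.1221] q [-0.235  0.126  1.545  0.     1.471 -1.824] F [-0.2 -0.4  0.3] T [0.01 0.06 0.01] w 0.425
x ax [-0.001  0.    -1.   ] y az deg 91.05
```

```bash
python3 -m crank '{"dp":[[0,0,0],[0,0,0],[0,0,0],[0,0,0],[0,0,0],[0,0,0],[0,0,0],[0,0,0],[0,0,0],[0,0,0],[0,0,0],[0,0,0],[0,0,0],[0,0,0],[0,0,0],[0,0,0],[0,0,0],[0,0,0],[0,0,0]],"twist":[[5,0,0],[5,0,0],[5,0,0],[5,0,0],[5,0,0],[5,0,0],[5,0,0],[5,0,0],[5,0,0],[5,0,0],[5,0,0],[5,0,0],[5,0,0],[5,0,0],[3,0,0],[3,0,0],[3,0,0],[2,0,0],[0,0,0]],"hand":[4,4,4,4,4,4,4,4,4,4,4,4,4,4,4,4,4,4,4]}'
python3 - <<'E'
from h import *
show()
E
```

```text
time: 15.75
tool_pos: [0.5427, -0.072, 0.1227]
orientation: [0.454, 0.542, -0.454, 0.543]
force: [2.4, -2.0, -1.7]
gripper_width: 0.43
t 15.75 p [ 0.5427 -0.072   0.1227] q [-2.350e-01  1.260e-01  1.544e+00 -1.000e-03  1.470e+00 -4.130e-01] F [ 2.4 -2.  -1.7] T [-0.32 -0.24  1.3 ] w 0.43
x ax [ 0.002 -0.001 -1.   ] y az deg 10.21
```

```bash
python3 -m crank '{"dp":[[0,0,0],[0,0,0],[-0.8,0,0],[-1.5,0,0],[-2,0,0],[-2.5,0,0],[-2.5,0,0],[0,-2,0],[0,-3,0],[0,-3,0],[0,-3,0],[0,-3,0],[0,-3,0],[0,-2,0],[0,0,0],[0,0,0],[0,0,0]],"twist":[[-4,0,0],[-4,0,0],[0,0,0],[0,0,0],[0,0,0],[0,0,0],[0,0,0],[0,0,0],[0,0,0],[0,0,0],[0,0,0],[0,0,0],[0,0,0],[0,0,0],[0,0,0],[0,0,0],[0,0,0]],"hand":[4,4,4,4,4,4,4,4,4,4,4,4,4,4,4,4,4]}'
python3 - <<'E'
from h import *
show()
im,d=get_image('top');P=cloud('top',d);save('top4.png',cv2.resize(im[170:310,240:440],None,fx=4,fy=4,interpolation=cv2.INTER_CUBIC))
k=(np.abs(P[...,2]-.0925)<.01)&(P[...,0]>.46)&(P[...,0]<.68)&(P[...,1]>-.1)&(P[...,1]<.17)
X=P[k];A=np.linalg.lstsq(np.c_[X[:,:2],np.ones(len(X))],X[:,2],rcond=None)[0]
k2=np.abs(X[:,2]-np.c_[X[:,:2],np.ones(len(X))]@A)<.004
X=X[X[:,2]<.099];A=np.linalg.lstsq(np.c_[X[:,:2],np.ones(len(X))],X[:,2],rcond=None)[0];print('slope',A, 'med',np.median(X[:,2]))
for l in ['padlock','weight','stamp','loupe','stapler']:
    for r in trace(l,'top')[:1]: print(l,np.round(r['at'],1),np.median(P[r['mask']],0).round(3))
im,d=get_image('side');save('side4.png',im[140:320,150:400].repeat(3,0).repeat(3,1))
E
```

```text
time: 17.17
tool_pos: [0.3621, -0.1304, 0.2162]
orientation: [0.416, 0.572, -0.415, 0.573]
force: [0.0, -0.3, -0.1]
gripper_width: 0.425
t 17.1667 p [ 0.3621 -0.1304  0.2162] q [-4.940e-01 -2.890e-01  1.742e+00  1.000e-03  1.687e+00 -8.080e-01] F [ 0.  -0.3 -0.1] T [-0.05  0.06  0.  ] w 0.425
x ax [ 0.002 -0.    -1.   ] y az deg 18.0
slope [-0.0060465  -0.00393121  0.09546439] med 0.09187582230583247
padlock [295.4 268.1] [0.421 0.204 0.011]
weight [201.2 398.4] [ 0.671 -0.14   0.019]
stamp [237.7 419.8] [ 0.572 -0.191  0.057]
loupe [247.4 246.9] [0.552 0.26  0.014]
stapler [231.  139.7] [0.589 0.536 0.038]
```

View pics/top4.png

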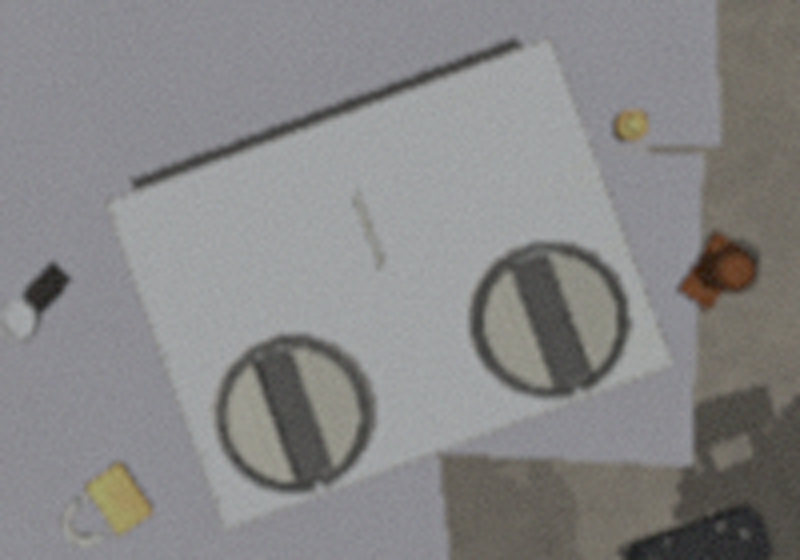

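View pics/side4.png

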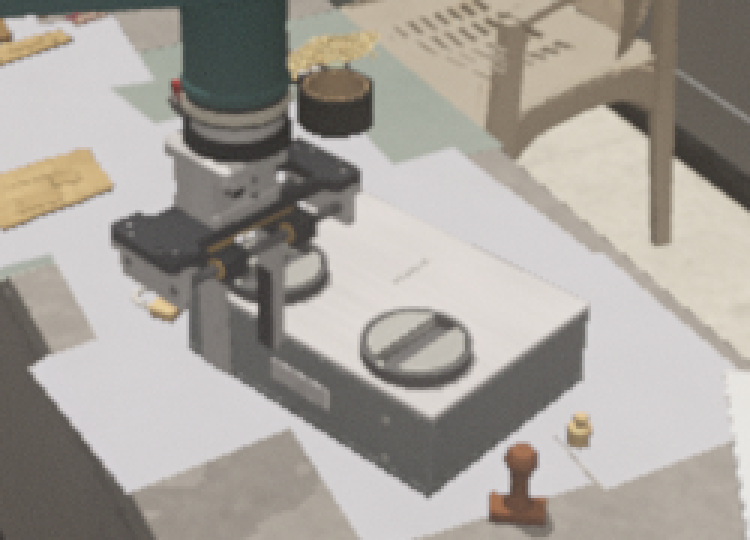

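Both slots point at the white marks (crop about (322,487) and (580,390)), roughly 19–20° off the image vertical, which matches the case yaw of 20°. The panel is flat, the loose items haven't moved and the hand is clear.

Run:
```python
from h import *
print(sign_off()); show()
```

```text
the job is handed in; nothing more can be done
None
the job is handed in; nothing more can be done
```

I pushed the panel shut, turned both fasteners clockwise to their stops, and handed the job in at about 17 s of the 54 s allowed. No verdict is reported at hand-in.

- **Panel:** I pushed it down with closed fingertips between the collars until it stopped moving under about 21 N. The last depth check puts its face at z ≈ 0.092 m (0.093 expected) with a slope of about 0.006 rad.
- **Fasteners:** The fingertips were opened to about 40 mm and set in each slot, left one first. I turned about 10° past the locked angle to take up the play, and the torque rose to 1.2 N m (left) and 1.3 N m (right), so both reached their stops. In the last picture both slots point at the white marks, at roughly 20° and 19° by eye against the case's 20°.
- **Surroundings:** The loose items measured within about 6 mm of where they started (the padlock differed most), except the stamp. Its measured height changed by 34 mm, because the network's mask picked up more of its top; its position moved only about 2 mm and it looks undisturbed.
- **Hand:** It finished clear of everything, about 0.2 m back from the right fastener towards the robot, with contact force near zero.

No check failed. The depth readings came out about 1 mm below the nominal heights, which is within the camera calibration.

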